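Refit a caster wheel and its retaining clip

TASK

Put the floor jack's caster wheel back on the stub axle that stands upright in the vise, all the way down on the axle's shoulder, then push the open spring clip sideways into the axle's groove above the hub until it snaps fully home, and let go. Feel for the groove with light pushes first, since its height differs from axle to axle: a clip that is pressed hard or forced over the full thickness of the axle is bent and ruined. Leave the tools lying around where they are.

Things in the scene. Friction and masses are not known exactly. Their poses are not given: they have to be found in the camera images.
- axle: Stub steel axle, immovable, upright (z up) between the jaws of a low grey drill-press vise; place and height vary. Origin: on its axis, on top of its 38 mm shoulder flange, where the wheel's lower face comes to rest. Above that the axle is 24 mm thick except for the clip groove: 18 mm diameter, 5 mm wide, greased, its lower edge 34.5 to 43 mm above the origin (axles differ: feel for it).
- vise: The immovable vise; origin at the centre of its underside, straight below the axle. Jaw tops 118 mm (x) by 84 mm (y), 62 mm above the table, 12 to 24 mm below the axle's shoulder; screw and cross handle, lower still, reach 130 mm from the axle towards -x. The axle itself ends 17.5 mm above the groove's lower edge: a 24 mm collar 6.5 mm high over the groove, then a 6 mm taper to 16 mm.
- wheel_center (a point): Centre of the loose caster wheel lying flat on the table, bore upright (z), 17 mm above its lower face. Steel hub 48 mm diameter, 34 mm high, through bore 26.4 mm; black tyre 64 mm diameter, from 3 to 31 mm above the lower face. 0.22 to 0.42 kg. Once home, its upper hub face is 0.5 to 9 mm below the groove (end float). Wheel and clip lie left and right of the vise, either way round.
- clip: Loose spring clip lying flat: a grey U of 4 mm spring steel with an upturned blue finger tab; 0.07 kg. Origin: centre of the tab, a block 14 mm (x) by 12 mm (y) by 30 mm (z), 15 mm above the clip's underside. x points out of the U's open mouth (the way to push it), z up. Grasp the tab from above across its 12 mm width (y); the neck joining it to the U is as wide.
- clip_seat (a point): Centre of the clip's round seat, mid-thickness: 33 mm ahead (+x) of the tab's centre, 13 mm below it. U 32 mm wide, mouth 24 mm at the flared tips, 16 mm ahead. The lips, 8 mm ahead, are 12 mm apart: each sprung arm gives 3 mm to pass the groove, a push of 3 to 5 N that falls away as they snap; then the crown stops on the groove, this point on the axis.
- clip_arm_l (a joint): How far the clip's left arm (+y side) is sprung outward about its root at the crown: 0 relaxed, 0.15 rad while the lips pass the 18 mm groove, 0.30 if forced over the 24 mm axle. The clip is ruined above 0.19, or if pressed on the axle with over 22 N in all (its arms' own squeeze in passing is about 15).
- clip_arm_r (a joint): The same for the right arm (-y side).
- pliers: Bystander: pliers with red handles, 200 mm, lying at the near right.
- screwdriver: Bystander: screwdriver with blue handle, 178 mm, lying at the far right.
- caliper: Bystander: steel vernier caliper, 210 mm, lying at the near left.

How it is judged:
On the way, in this order (a step that is already met when the one before it is completed fails the run):
1. the wheel is on the axle, fully down on its shoulder (horizontal distance between wheel_center and axle below 0.0035 m and z of wheel_center in the frame of axle between 0.015 and 0.0187 m and angle between the z axis of wheel_center and the z axis of axle, either way round below 0.06 rad), for 0.2 s.
2. with the wheel home, the clip is snapped into the groove (all of step 1 and horizontal distance between clip_seat and axle below 0.0025 m and z of clip_seat in the frame of axle between 0.035 and 0.0478 m and angle between the z axis of clip_seat and the z axis of axle, either way round below 0.15 rad), for 0.2 s.
At the end, for the whole second after the job is handed in: Wheel on the shoulder: within 3.5 mm of the axis, centre 15 to 18.7 mm above the shoulder, square within 3.4 deg. Clip snapped into the groove: seat centre within 2.5 mm of the axis, 35 to 47.8 mm above the shoulder, flat within 8.6 deg. Both at rest and released (all of step 2 and linear speed of clip below 0.02 m/s); the robot touches nothing.
It fails at once if the clip is forced against the axle with more than 22 N (contact force between clip and axle above 22 N).
It fails at once if the clip is overspread: an arm is sprung out by more than 0.19 rad (value of joint any of clip_arm_l, clip_arm_r above 0.19 rad).
It fails at once if one of the tools lying around is shoved by more than 15 mm (distance of any of pliers, screwdriver, caliper from where it was at the start of the episode above 0.015 m).
It also fails if it takes over 72 s, if anything falls off the work surface, if the arm or the gripper's body presses on something with over 40 N, if the wrist force passes 120 N, or if a joint passes its speed limit or range.

ROBOT

A 6-joint arm with a two-finger parallel gripper is mounted at the origin on the work surface; the furniture and walls round the work are solid. World frame = base frame: x ahead of the robot, y to its left, z up, the work surface at z = 0. Lengths are in m, angles in rad, forces in N, time in s.
With the tool pointing down it reaches from about 0.3 to 0.75 m from the base axis. Payload 8.5 kg.
Tool frame: the origin (TCP) lies at the centre of the arm's flange, where the gripper is bolted on; the fingertips stand 166 mm ahead of it and the grasp point (between the pads) lies 147 mm ahead of it; z points along the fingers, y is the direction in which the jaws open and shut (so a half turn about z gives the same grasp; the last joint's range is limited). The gripper opens to 88 mm and grips with 3 to 60 N. Pads are 18 mm wide; open, the fingers measure 123 mm over their backs; the gripper's body (75 mm by 187 mm) begins 45 mm behind the grasp point.
Start: joints at [-1.45, 0.381, 1.297, -0, 1.464, -0.215], TCP at [0.181, -0.519, 0.405] pointing down, gripper open.
Joint ranges: [-3.11, 3.11], [-0.89, 2.33], [0.22, 2.48], [-1.42, 4.56], [0.17, 2.85], [-2.88, 2.88]. Speed limits (rad/s): [2.39, 2.39, 3.14, 3.14, 3.14, 3.14].

INTERFACE

Orientations are given as a rotation vector (axis times angle).
In Python, from rig import ctrl gives the robot as it stands.
- The arm moves only by the tool move_arm, never from a script. Its argument "commands" is a list of rows, each a list of 4 numbers: the shift along the tool's x, y, z in mm, then the turn about the tool's z in rad. In form: [[x, y, z, yaw], ...]. A call has 1 to 10 rows; each row shifts and turns the commanded pose from where the row before left it, along the tool's axes as they then stand; what a row does not reach is not made up. A row lasts 1/8 s, in which the tool goes at most 62.5 mm and 10.7 degrees, less where a joint would pass 70% of its speed; a pose out of reach is approached as far as the arm can. A call is refused whole if a number of a shift passes 62.5 or a number of a turn 0.188, either way. A call with a gripper value outside its range is refused whole. "hand" is the finger opening in mm, from 0 to 88.1, set as the call begins (left out, the last holds). The fingers move at their own pace and stop on an object; "force" is the grip in N (left out, the last holds). Time passes only in rows, so rows that do not move let the fingers close. It gives the time, the measured TCP pose, the force and the opening at its end, in the units of the state.
- ctrl.observe(): the state, without advancing time (a new reading comes with each control period).
- ctrl.grab_frame(name): name is "side" or "top" or "wrist"; returns a dict with "color" (400x640x3 uint8, red, green, blue), "z_map" (400x640 float32, m along the optical axis (not along the pixel's ray), 0 where there is no reading), "mtx" (3x3 intrinsics, pixels), "R" (3x3) and "t" (3): a world point X has camera coordinates R X + t. Camera axes: x right, y down, z forward; pixel columns grow to the right and rows downward; lengths in m; the calibration is good to about 2 mm. A picture is of the moment at which its call begins.
- ctrl.job_done(): hands the job in, once; it reports no verdict.
The state is a dict: "time": time; "joint_positions": joint angles; "joint_vel": joint speeds; "joint_efforts": joint torques, N m; "tool_pos": TCP position; "tcp_rot": TCP orientation; "force": force on the tool from outside, world axes, zero at the start; "ft_torque": the same for the moment, N m; "finger_gap": opening from 0.0 (shut) to 1.0 (fully open).
Only numpy, scipy, OpenCV 4.12 (cv2) and the standard library are available. Lean on these libraries where they do the work, as an engineer would, in place of code of your own. Each camera call takes 0.05 s, during which the arm holds its last target.

## Working session

There is one attempt and no reset: what is moved stays moved. The work goes in short steps, Python scripts to look and compute and a tool call to move; the robot and the scene stay as the last step left them, time stands still between calls to the robot, and variables do not carry over. Pictures are saved under pics/ and viewed, and the job is handed in when it is done.

Besides the shell and the picture viewer there is one more tool, called after "Call:" as a command line: name --pt "numbers of a row" for each row, then --argument value for the rest. move_arm: Moves the arm, as the interface text tells. Its arguments: {"type":"object","properties":{"commands":{"type":"array"},"hand":{"type":"number"},"force":{"type":"number"}},"required":["commands"]}

```bash
mkdir -p pics; ls; cat > h.py <<'E'
import numpy as np,cv2
from rig import ctrl
def grab(n,save=None):
    f=ctrl.grab_frame(n)
    if save: cv2.imwrite('pics/'+save,f['color'][:,:,::-1])
    np.savez('/tmp/%s.npz'%n,**f); return f
def pts(f):
    z=f['z_map'].astype(float); K=f['mtx']; v,u=np.mgrid[:z.shape[0],:z.shape[1]]
    c=np.stack([(u-K[0,2])/K[0,0]*z,(v-K[1,2])/K[1,1]*z,z],-1)
    w=(c-f['t'])@f['R']; w[z<=0]=np.nan; return w
E
python3 - <<'E'
from h import *
for n in ['top','side']:
    f=grab(n,n+'0.png'); print(n,f['mtx'].tolist(),f['R'].round(3).tolist(),f['t'].round(3).tolist())
print(ctrl.observe())
E
```

```text
pics
top [[515.9856830272953, 0.0, 325.71972125420854], [0.0, 515.9856830272953, 198.5555197727255], [0.0, 0.0, 1.0]] [[0.012, -1.0, -0.007], [-0.998, -0.011, -0.061], [0.061, 0.008, -0.998]] [0.055, 0.471, 1.422]
side [[377.604651873845, 0.0, 321.48207317218663], [0.0, 377.604651873845, 198.29747206863465], [0.0, 0.0, 1.0]] [[-0.949, -0.315, -0.004], [-0.196, 0.598, -0.777], [0.247, -0.737, -0.629]] [0.45, 0.144, 0.804]
{'time': 0.1, 'joint_positions': array([-1.45026807e+00,  3.81087746e-01,  1.29813390e+00,  2.88297539e-05,
        1.46359892e+00, -2.15283662e-01]), 'joint_vel': array([ 0.00139217, -0.00110975, -0.00383563, -0.00023157,  0.0001623 ,
       -0.00023212]), 'joint_efforts': array([ 4.63364137e-03, -4.38649356e+01, -2.24910700e+01,  7.14441785e-02,
        3.41652171e-02, -7.28591954e-05]), 'tool_pos': array([ 0.18124766, -0.51922891,  0.40423856]), 'tcp_rot': array([-3.09620492e+00, -5.24807514e-01, -1.36267327e-04]), 'force': array([-0.84052666, -0.55868695, -0.7931165 ]), 'ft_torque': array([-0.0190213 , -0.01704949,  0.012441  ]), 'finger_gap': 1.0005546779523677}
```

View pics/top0.png

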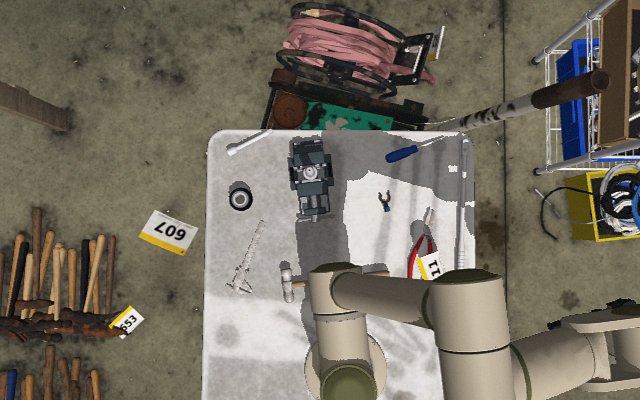

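View pics/side0.png

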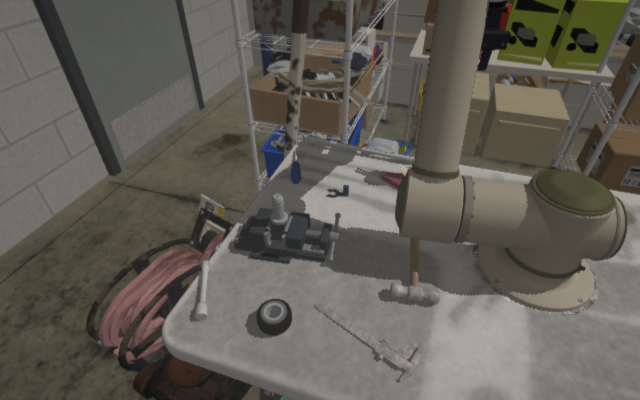

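The top view shows the wheel at (241,199), the axle at (310,173) and the clip at (384,201) with its blue tab at the lower end. The screwdriver is at (405,153), the pliers at (425,245) and the caliper at (248,260).

```bash
python3 - <<'E'
from h import *
f=dict(np.load('/tmp/top.npz'));w=pts(f)
def crop(u0,u1,v0,v1): return w[v0:v1,u0:u1].reshape(-1,3), f['color'][v0:v1,u0:u1].reshape(-1,3)
def st(p): print(len(p),p.min(0).round(4),p.max(0).round(4),((p.min(0)+p.max(0))/2).round(4),np.nanmean(p,0).round(4))
p,c=crop(222,262,180,220); print('table z',np.nanmedian(p[:,2]))
st(p[p[:,2]>0.02]); st(p[p[:,2]>0.029])
(x,y),r=cv2.minEnclosingCircle(p[p[:,2]>0.02][:,:2].astype(np.float32));print('wheel',x,y,r)
p,c=crop(295,326,158,190)
for h in [.07,.08,.09,.1,.105,.11,.115,.12,.125,.13,.135,.14]:
    q=p[p[:,2]>h]
    if len(q): print(h);st(q)
p,c=crop(370,400,185,218)
ci=c.astype(int);b=(ci[:,2]>ci[:,0]+25);print('tab',b.sum());st(p[b])
st(p[b&(p[:,2]>0.02)])
dk=(ci.sum(1)<330)&~b;st(p[dk])
big=cv2.resize(f['color'][140:230,215:425],None,fx=3.8,fy=3.8,interpolation=cv2.INTER_CUBIC);cv2.imwrite('pics/topz.png',big[:,:,::-1])
E
```

```text
table z 0.0018229294787640528
360 [0.4348 0.2662 0.0204] [0.4961 0.3275 0.0438] [0.4655 0.2969 0.0321] [0.4656 0.2958 0.032 ]
277 [0.4348 0.2677 0.029 ] [0.4957 0.3263 0.0438] [0.4653 0.297  0.0364] [0.4661 0.2967 0.0337]
wheel 0.4664134681224823 0.2971171736717224 0.03231523185968399
0.07
167 [0.5178 0.0862 0.0713] [0.5616 0.1214 0.14  ] [0.5397 0.1038 0.1057] [0.533  0.102  0.1036]
0.08
113 [0.5178 0.0862 0.0801] [0.5499 0.1211 0.14  ] [0.5339 0.1036 0.11  ] [0.5333 0.102  0.1162]
0.09
82 [0.5241 0.0912 0.091 ] [0.5468 0.1135 0.14  ] [0.5355 0.1023 0.1155] [0.5343 0.1026 0.1288]
0.1
79 [0.5245 0.0927 0.102 ] [0.5468 0.1135 0.14  ] [0.5356 0.1031 0.121 ] [0.5346 0.1027 0.1301]
0.105
77 [0.5245 0.0927 0.1058] [0.5468 0.1135 0.14  ] [0.5356 0.1031 0.1229] [0.5348 0.1029 0.1308]
0.11
76 [0.5245 0.0927 0.1121] [0.5468 0.1135 0.14  ] [0.5356 0.1031 0.1261] [0.5349 0.1028 0.1312]
0.115
72 [0.5245 0.0927 0.1161] [0.5468 0.1135 0.14  ] [0.5356 0.1031 0.128 ] [0.5353 0.1031 0.1322]
0.12
69 [0.5254 0.0927 0.1251] [0.5468 0.1135 0.14  ] [0.5361 0.1031 0.1325] [0.5357 0.103  0.1328]
0.125
69 [0.5254 0.0927 0.1251] [0.5468 0.1135 0.14  ] [0.5361 0.1031 0.1325] [0.5357 0.103  0.1328]
0.13
55 [0.5254 0.0927 0.1303] [0.5463 0.1133 0.14  ] [0.5359 0.103  0.1351] [0.5351 0.1027 0.1342]
0.135
21 [0.5276 0.095  0.1351] [0.5431 0.1129 0.14  ] [0.5353 0.104  0.1376] [0.5357 0.1038 0.1371]
tab 24
24 [ 0.4367 -0.117   0.0017] [ 0.4507 -0.1031  0.0342] [ 0.4437 -0.11    0.018 ] [ 0.4431 -0.1092  0.0273]
21 [ 0.4367 -0.1145  0.025 ] [ 0.4507 -0.1031  0.0342] [ 0.4437 -0.1088  0.0296] [ 0.4433 -0.1088  0.0301]
87 [ 0.4397 -0.1207 -0.0029] [ 0.4971 -0.0888  0.033 ] [ 0.4684 -0.1047  0.015 ] [ 0.4695 -0.1049  0.0048]
```

View pics/topz.png

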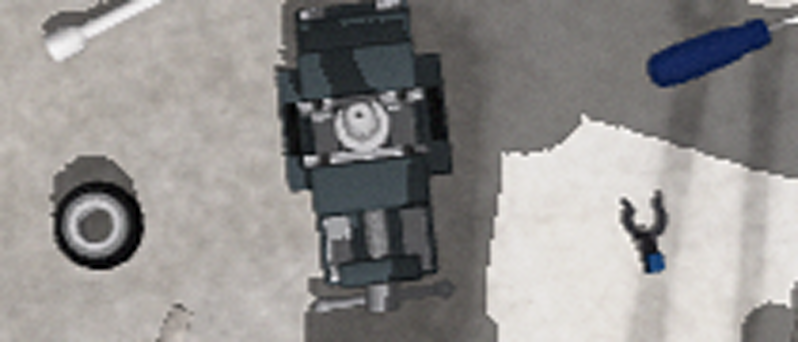

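```bash
cat >> h.py <<'E'
from scipy.spatial.transform import Rotation as Ro
def pose():
    s=ctrl.observe(); R=Ro.from_rotvec(s['tcp_rot']).as_matrix(); return s,R
def plan(xyz,yaw=None):
    """grasp point target -> total tool-frame shift (mm) and turn"""
    s,R=pose(); g=s['tool_pos']+R@[0,0,.147]; th=np.arctan2(R[1,0],R[0,0])
    d=R.T@(np.array(xyz)-g)*1000
    print('t',round(s['time'],2),'g',g.round(4),'yaw',round(th,4),'tilt',R[:,2].round(4),'F',s['force'].round(2),'gap',round(s['finger_gap']*88.1,2))
    print('shift tool',d.round(1),'turn',None if yaw is None else round(-(yaw-th),4))
E
python3 - <<'E'
from h import *
plan([.41,-.12,.22])
f=grab('wrist','w0.png'); s,R=pose(); print('cam in tool', (R.T@(-f['R'].T@f['t']-s['tool_pos'])).round(3), (f['R']@R).round(2).tolist())
E
```

```text
t 0.1 g [ 0.1812 -0.519   0.2572] yaw 0.3358 tilt [-1.0e-04  1.2e-03 -1.0e+00] F [-0.84 -0.56 -0.79] gap 88.15
shift tool [ 347.5 -301.3   37.7] turn None
cam in tool [0.082 0.001 0.019] [[-0.0, 1.0, -0.0], [-0.95, -0.0, -0.31], [-0.31, -0.0, 0.95]]
```

View pics/w0.png

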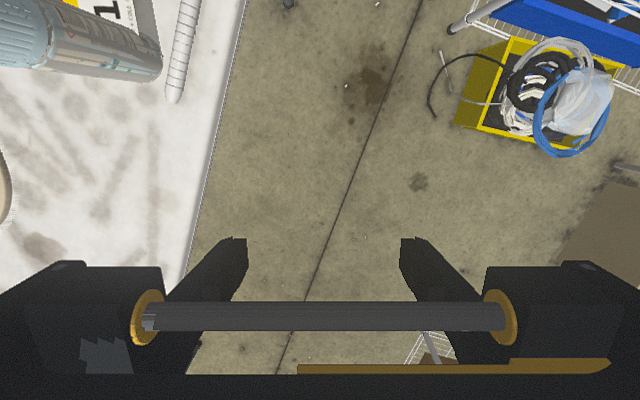

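```bash
python3 - <<'E'
from h import *
w=pts(dict(np.load('/tmp/wrist.npz')))
for u,v in [(40,40),(100,55),(150,65),(180,60),(110,10),(5,190),(60,120)]: print(u,v,w[v,u].round(3))
w=pts(dict(np.load('/tmp/top.npz')))
for u,v in [(462,200),(432,265),(425,245),(390,155),(285,283)]: print(u,v,w[v,u].round(3))
E
```

```text
40 40 [ 0.234 -0.289  0.159]
100 55 [ 0.233 -0.29   0.103]
150 65 [ 0.234 -0.29   0.026]
180 60 [ 0.251 -0.318  0.019]
110 10 [ 0.275 -0.245  0.033]
5 190 [ 0.008 -0.114  0.01 ]
60 120 [ 0.128 -0.174  0.001]
462 200 [ 0.47  -0.316  0.026]
432 265 [ 0.291 -0.231  0.035]
425 245 [ 0.344 -0.219 -0.001]
390 155 [ 0.592 -0.117  0.028]
285 283 [0.236 0.169 0.021]
```

```bash
python3 - <<'E'
from h import *
for n in ['side','top']:
    f=dict(np.load(f'/tmp/{n}.npz'))
    for z in [0,.1,.2,.3,.4,.5]:
        c=f['R']@[.234,-.29,z]+f['t'];p=f['mtx']@c;print(n,z,(p[:2]/p[2]).round(),c[2].round(3))
w=pts(dict(np.load('/tmp/wrist.npz')))
q=w[0:100,0:190].reshape(-1,3);q=q[q[:,2]>.05];print(q.min(0),q.max(0))
E
```

```text
side 0 [433. 172.] 1.076
side 0.1 [440. 141.] 1.013
side 0.2 [448. 107.] 0.95
side 0.3 [457.  67.] 0.887
side 0.4 [467.  21.] 0.824
side 0.5 [479. -32.] 0.761
top 0 [451. 285.] 1.434
top 0.1 [460. 289.] 1.335
top 0.2 [470. 294.] 1.235
top 0.3 [483. 300.] 1.135
top 0.4 [498. 306.] 1.035
top 0.5 [515. 314.] 0.935
[ 0.20740603 -0.29120922  0.05001278] [ 0.26520451 -0.26054696  0.18551024]
```

Call:
move_arm --pt "30 2 0 0" --pt "45 3 0 0" --pt "45 3 0 0" --pt "45 3 0 0" --pt "45 3 0 0" --pt "30 2 0 0" --pt "0 0 0 0"

```text
time: 1.02
tool_pos: [0.4146, -0.4545, 0.4042]
tcp_rot: [-3.096, -0.529, 0.0]
force: [-0.4, -0.7, -0.4]
finger_gap: 1.0
```

```bash
python3 - <<'E'
from h import *
plan([.37,-.16,.25])
f=grab('wrist','w1.png');w=pts(f)
f=grab('side','s1.png')
E
```

```text
t 1.02 g [ 0.4145 -0.4544  0.2572] yaw 0.3386 tilt [-3.e-04  7.e-04 -1.e+00] F [-0.36 -0.67 -0.37] gap 88.14
shift tool [  55.8 -292.5    7.4] turn None
```

View pics/w1.png

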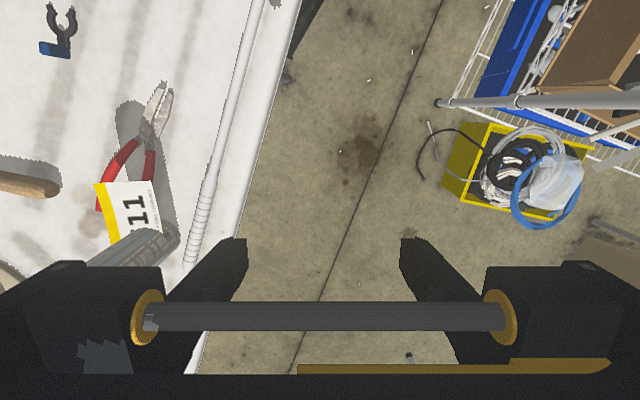

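View pics/s1.png

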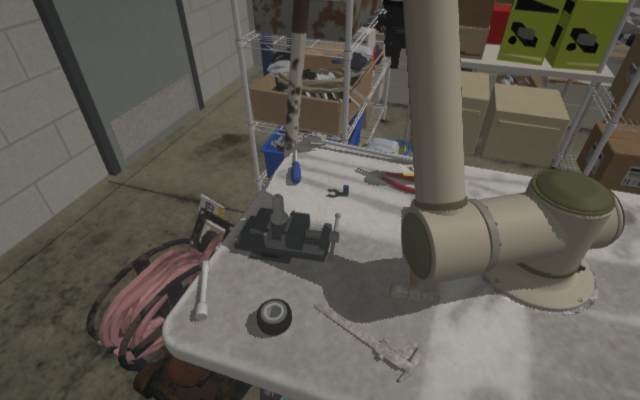

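Call:
move_arm --pt "10 -25 0 0" --pt "18 -46 0 0" --pt "18 -46 0 0" --pt "18 -46 0 0" --pt "18 -46 0 0" --pt "18 -46 0 0" --pt "18 -46 0 0" --pt "5 -12 0 0" --pt "0 0 0 0"

```text
time: 2.25
tool_pos: [0.4258, -0.1196, 0.405]
tcp_rot: [3.097, 0.525, 0.0]
force: [-0.3, -0.5, -0.6]
finger_gap: 0.998
```

```bash
python3 - <<'E'
from h import *
plan([.4655,.297,.15])
f=grab('wrist','w2.png');w=pts(f)
E
```

```text
t 2.25 g [ 0.4259 -0.1197  0.258 ] yaw 0.3359 tilt [ 4.e-04 -6.e-04 -1.e+00] F [-0.35 -0.54 -0.59] gap 87.96
shift tool [ 174.7 -380.5  107.7] turn None
```

View pics/w2.png

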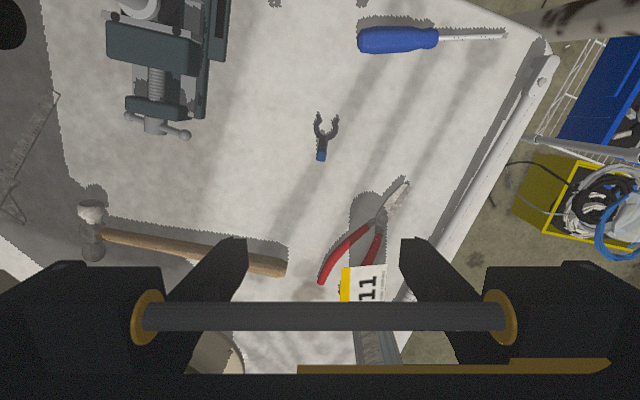

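```bash
python3 - <<'E'
from h import *
f=dict(np.load('/tmp/wrist.npz'));w=pts(f)
u0,u1,v0,v1=300,355,100,170
p=w[v0:v1,u0:u1].reshape(-1,3);c=f['color'][v0:v1,u0:u1].reshape(-1,3).astype(int)
b=c[:,2]>c[:,0]+25; dk=(c.sum(1)<300)|b
print('table',np.nanmedian(p[~dk][:,2]))
t=p[b];print('tab',len(t),t.mean(0),t.min(0),t.max(0))
tt=t[t[:,2]>np.percentile(t[:,2],50)-.003];tc=(tt.max(0)+tt.min(0))/2;print(tc,tt.mean(0))
th=.34
a=p[dk];
for th in np.arange(.2,.6,.05):
    e=np.array([np.cos(th),np.sin(th)]);n=np.array([-e[1],e[0]])
    U=a[(a[:,:2]-t[:,:2].mean(0))@e>.02]; l=(U[:,:2])@n; s=U[:,:2]@e
    print(round(th,2),'width',np.ptp(l).round(4),'mid-lat minus tab-lat',((l.max()+l.min())/2-tc[:2]@n).round(4),'front',(s.max()-tc[:2]@e).round(4))
cv2.imwrite('pics/w2z.png',cv2.resize(f['color'][v0:v1,u0:u1],None,fx=8,fy=8,interpolation=cv2.INTER_CUBIC)[:,:,::-1])
E
```

```text
table 0.0005220024349886073
tab 79 [nan nan nan] [nan nan nan] [nan nan nan]Traceback (most recent call last):
  File "<stdin>", line 8, in <module>
    return umr_maximum(a, axis, None, out, keepdims, initial, where)
ValueError: zero-size array to reduction operation maximum which has no identity
```

```bash
cat >> h.py <<'E'
def back(f,u,v,z):
    """pixel -> world on plane z"""
    K=f['mtx'];r=np.stack([(np.asarray(u,float)-K[0,2])/K[0,0],(np.asarray(v,float)-K[1,2])/K[1,1],np.ones(np.shape(u))],-1)@f['R']
    C=-f['R'].T@f['t']; return C+r*((z-C[2])/r[...,2])[...,None]
def proj(f,X):
    c=np.asarray(X)@f['R'].T+f['t'];p=c@f['mtx'].T;return p[...,:2]/p[...,2:]
E
python3 - <<'E'
from h import *
f=dict(np.load('/tmp/wrist.npz'));w=pts(f)
u0,u1,v0,v1=300,355,100,170
p=w[v0:v1,u0:u1].reshape(-1,3);c=f['color'][v0:v1,u0:u1].reshape(-1,3).astype(int)
ok=~np.isnan(p[:,0]);b=(c[:,2]>c[:,0]+25)&ok; dk=((c.sum(1)<300)|b)&ok
t=p[b];print('tab',len(t),t.mean(0),t.min(0),t.max(0))
tt=t[t[:,2]>.022];tc=(tt.max(0)+tt.min(0))/2;print(len(tt),tc,tt.mean(0))
a=p[dk&~b&(p[:,2]<.015)]
for th in np.arange(.1,.6,.05):
    e=np.array([np.cos(th),np.sin(th)]);n=np.array([-e[1],e[0]])
    U=a[(a[:,:2]-tc[:2])@e>.02]; l=(U[:,:2])@n; s=U[:,:2]@e
    print(round(th,2),'width',np.ptp(l).round(4),'mid-lat minus tab-lat',((l.max()+l.min())/2-tc[:2]@n).round(4),'front',(s.max()-tc[:2]@e).round(4))
cv2.imwrite('pics/w2z.png',cv2.resize(f['color'][v0:v1,u0:u1],None,fx=8,fy=8,interpolation=cv2.INTER_CUBIC)[:,:,::-1])
E
```

```text
tab 78 [ 0.44420431 -0.11118762  0.03008604] [ 0.43778468 -0.11676728  0.02759583] [ 0.45054088 -0.10558619  0.03248777]
78 [ 0.44416278 -0.11117674  0.0300418 ] [ 0.44420431 -0.11118762  0.03008604]
0.1 width 0.032 mid-lat minus tab-lat 0.0019 front 0.0522
0.15 width 0.0318 mid-lat minus tab-lat 0.0002 front 0.0518
0.2 width 0.0315 mid-lat minus tab-lat -0.0016 front 0.0512
0.25 width 0.0312 mid-lat minus tab-lat -0.0034 front 0.0504
0.3 width 0.0313 mid-lat minus tab-lat -0.0054 front 0.0502
0.35 width 0.0316 mid-lat minus tab-lat -0.0074 front 0.0504
0.4 width 0.0322 mid-lat minus tab-lat -0.0092 front 0.0505
0.45 width 0.0327 mid-lat minus tab-lat -0.011 front 0.0505
0.5 width 0.0332 mid-lat minus tab-lat -0.0128 front 0.0504
0.55 width 0.0336 mid-lat minus tab-lat -0.0146 front 0.0502
```

View pics/w2z.png

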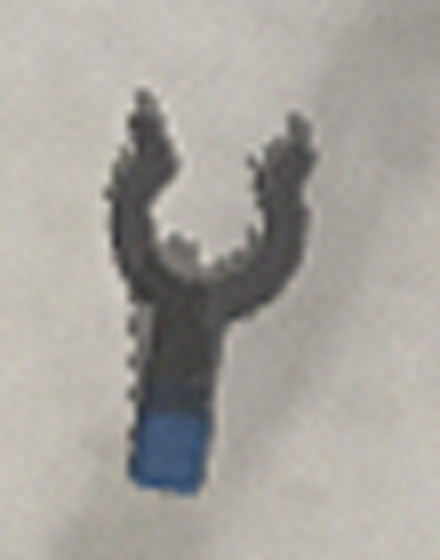

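Call:
move_arm --pt "13 -18 0 0" --pt "26 -36 0 0" --pt "26 -36 0 0" --pt "26 -36 0 0" --pt "26 -36 0 0" --pt "13 -20 0 0" --pt "0 0 0 0.09" --pt "0 0 0 0.09" --pt "0 0 0 0"

```text
time: 3.42
tool_pos: [0.4896, 0.0941, 0.4045]
tcp_rot: [3.132, 0.243, -0.001]
force: [-0.7, 0.2, 0.3]
finger_gap: 1.001
```

```bash
python3 - <<'E'
from h import *
plan([.4655,.297,.15])
f=grab('wrist','w3.png');w=pts(f)
q=w[(w[:,:,2]>.09)&(w[:,:,2]<.16)&(abs(w[:,:,0]-.535)<.035)&(abs(w[:,:,1]-.103)<.035)]
for h in np.arange(.09,.15,.005):
    s=q[(q[:,2]>=h)&(q[:,2]<h+.005)]
    if len(s)>3:print(round(h,3),len(s),s.min(0).round(4),s.max(0).round(4),((s.min(0)+s.max(0))/2).round(4))
E
```

```text
t 3.42 g [0.4895 0.0941 0.2575] yaw 0.1548 tilt [-3.e-04 -2.e-04 -1.e+00] F [-0.68  0.21  0.35] gap 88.2
shift tool [   7.6 -204.2  107.4] turn None
0.09 6 [0.5463 0.093  0.09  ] [0.5492 0.1083 0.0947] [0.5478 0.1007 0.0924]
0.095 11 [0.5425 0.0942 0.095 ] [0.5492 0.1117 0.0998] [0.5459 0.1029 0.0974]
0.1 6 [0.5413 0.0965 0.1006] [0.549  0.1122 0.1042] [0.5452 0.1044 0.1024]
0.105 6 [0.5457 0.0923 0.1057] [0.5494 0.1081 0.1084] [0.5475 0.1002 0.107 ]
0.11 12 [0.5443 0.0913 0.11  ] [0.5494 0.1096 0.1148] [0.5469 0.1004 0.1124]
0.115 15 [0.5436 0.0927 0.1154] [0.5493 0.1111 0.1192] [0.5464 0.1019 0.1173]
0.12 4 [0.5466 0.094  0.1233] [0.549  0.1086 0.1244] [0.5478 0.1013 0.1239]
0.125 57 [0.5255 0.089  0.1263] [0.5492 0.1127 0.13  ] [0.5374 0.1008 0.1281]
0.13 314 [0.5258 0.0896 0.13  ] [0.549  0.1124 0.135 ] [0.5374 0.101  0.1325]
0.135 204 [0.5295 0.0931 0.135 ] [0.5459 0.1095 0.1371] [0.5377 0.1013 0.1361]
```

View pics/w3.png

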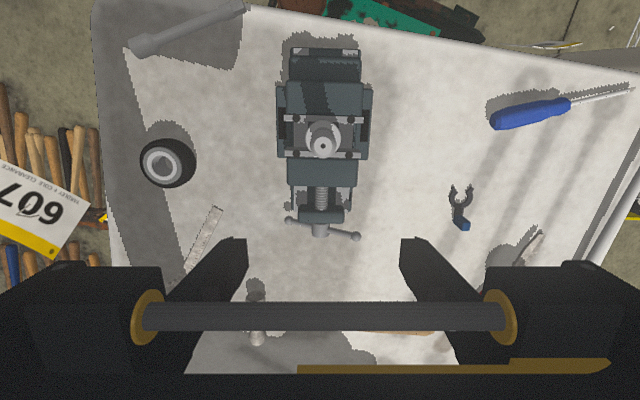

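```bash
python3 - <<'E'
from h import *
f=dict(np.load('/tmp/wrist.npz'));w=pts(f)
q=w[(w[:,:,2]>.024)&(w[:,:,2]<.05)&(abs(w[:,:,0]-.466)<.05)&(abs(w[:,:,1]-.297)<.05)]
print(len(q),q.min(0),q.max(0));print(cv2.minEnclosingCircle(q[:,:2].astype(np.float32)))
plan([.466,.296,.2])
E
```

```text
1737 [0.43766376 0.26289114 0.0240679 ] [0.49985608 0.32502346 0.03693578]
((0.46823936700820923, 0.29474276304244995), 0.03201182931661606)
t 3.48 g [0.4894 0.0942 0.2576] yaw 0.1559 tilt [-2.e-04 -1.e-04 -1.e+00] F [-0.05  0.21  0.29] gap 88.09
shift tool [   8.2 -203.    57.5] turn None
```

Call:
move_arm --pt "1 -20 0 0" --pt "2 -45 0 0" --pt "2 -45 10 0" --pt "2 -45 30 0" --pt "2 -35 40 0" --pt "1 -12 30 0" --pt "0 0 40 0" --pt "0 0 30 0" --pt "0 0 0 0"

```text
time: 4.6
tool_pos: [0.4676, 0.2959, 0.2231]
tcp_rot: [3.131, 0.245, -0.006]
force: [-0.7, 0.1, 0.9]
finger_gap: 0.999
```

```bash
python3 - <<'E'
from h import *
plan([.468,.295,.027])
f=grab('side','s2.png')
E
```

```text
t 4.6 g [0.4671 0.2957 0.0761] yaw 0.1563 tilt [-0.0039 -0.0015 -1.    ] F [-0.7   0.06  0.92] gap 87.98
shift tool [ 1.   0.8 49.1] turn None
```

View pics/s2.png

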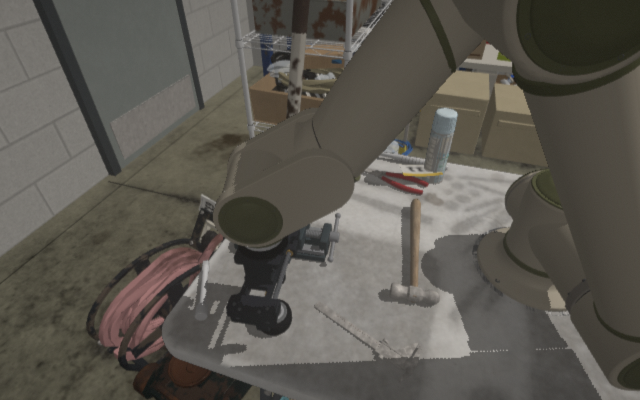

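The fingers straddle the wheel at (265,315). The spray can, about 0.2 m tall, stands away from my path. Now I'll descend and grip.

Call:
move_arm --pt "0 0 15 0" --pt "0 0 18 0" --pt "0 0 12 0" --pt "0 0 3 0" --pt "0 0 0 0"

```text
time: 5.28
tool_pos: [0.4675, 0.2966, 0.177]
tcp_rot: [-3.132, -0.245, -0.001]
force: [-0.1, 0.4, -0.4]
finger_gap: 1.002
```

Call:
move_arm --pt "0 0 0 0" --pt "0 0 0 0" --pt "0 0 0 0" --pt "0 0 0 0" --pt "0 0 0 0" --pt "0 0 0 0" --hand 50 --force 25

```text
time: 6.02
tool_pos: [0.4674, 0.2966, 0.177]
tcp_rot: [-3.132, -0.245, -0.001]
force: [-1.4, 1.2, 4.7]
finger_gap: 0.716
```

```bash
python3 - <<'E'
from h import *
plan([.468,.295,.1])
E
```

```text
t 6.03 g [0.4675 0.2966 0.03  ] yaw 0.1559 tilt [ 4.e-04  1.e-04 -1.e+00] F [-1.36  1.15  4.74] gap 63.09
shift tool [  0.3   1.6 -70. ] turn None
```

Call:
move_arm --pt "0 0 -20 0" --pt "0 0 -40 0" --pt "0 0 -45 0" --pt "0 0 -45 0" --pt "0 0 -20 0" --pt "0 0 0 0"

```text
time: 6.78
tool_pos: [0.4673, 0.2965, 0.3473]
tcp_rot: [-3.132, -0.244, -0.002]
force: [-0.5, -0.4, -4.5]
finger_gap: 0.716
```

```bash
python3 - <<'E'
from h import *
plan([.5366,.102,.18])
f=grab('wrist','w4.png');w=pts(f)
q=w[(w[:,:,2]>.12)&(w[:,:,2]<.16)&(abs(w[:,:,0]-.535)<.035)&(abs(w[:,:,1]-.103)<.035)]
print(len(q),q.min(0),q.max(0))
E
```

```text
t 6.78 g [0.4675 0.2966 0.2003] yaw 0.1558 tilt [ 1.5e-03  7.0e-04 -1.0e+00] F [-0.53 -0.35 -4.48] gap 63.05
shift tool [ 38.  203.   20.3] turn None
1207 [0.52488683 0.09216491 0.1201786 ] [0.5489156  0.11420211 0.13729173]
```

View pics/w4.png

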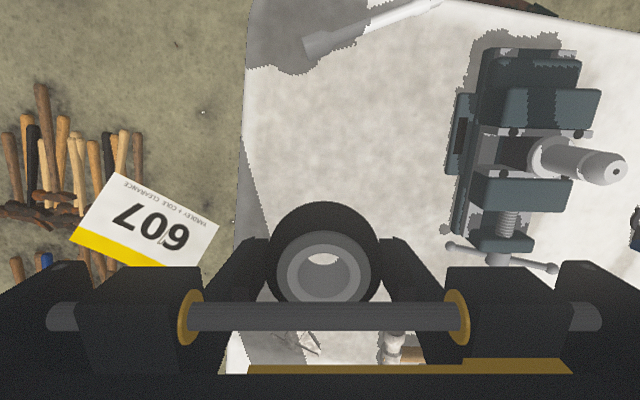

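The wheel is held level at (322,260), and the axle's collar and top are visible at (610,170).

```bash
python3 - <<'E'
from h import *
f=dict(np.load('/tmp/wrist.npz'));w=pts(f)
m=(w[:,:,2]>.196)&(w[:,:,2]<.21)&(abs(w[:,:,0]-.467)<.045)&(abs(w[:,:,1]-.2966)<.03)
q=w[m];print(len(q),q.min(0),q.max(0),np.median(q[:,2]))
# hub rim circle: bore edge via brightness
img=f['color'].copy()
s=img[190:310,255:395];cv2.imwrite('pics/w4a.png',cv2.resize(s,None,fx=5,fy=5,interpolation=cv2.INTER_CUBIC)[:,:,::-1])
s=img[120:210,510:640];cv2.imwrite('pics/w4b.png',cv2.resize(s,None,fx=6,fy=6,interpolation=cv2.INTER_CUBIC)[:,:,::-1])
g=np.array([.4675,.2966])
for c in [(0,0),(.002,0),(-.002,0)]:
    for r,z in [(.032,.2013),(.024,.2043),(.0132,.2043)]:
        a=np.linspace(0,2*np.pi,200);X=np.stack([g[0]+c[0]+r*np.cos(a),g[1]+c[1]+r*np.sin(a),0*a+z],-1)
        u=proj(f,X);print(c,r,u.min(0).round(1),u.max(0).round(1))
E
```

```text
7577 [0.44570461 0.26660704 0.19600852] [0.49970125 0.32658648 0.20650965] 0.20262800872835685
(0, 0) 0.032 [259.4 214.7] [383.8 322.9]
(0, 0) 0.024 [274.  232.5] [369.1 314.8]
(0, 0) 0.0132 [295.4 252.6] [347.7 297.8]
(0.002, 0) 0.032 [259.7 210.8] [384.7 320. ]
(0.002, 0) 0.024 [274.4 228.8] [369.9 311.8]
(0.002, 0) 0.0132 [295.9 249. ] [348.4 294.6]
(-0.002, 0) 0.032 [259.1 218.5] [383.  325.8]
(-0.002, 0) 0.024 [273.6 236.3] [368.3 317.9]
(-0.002, 0) 0.0132 [295.  256.2] [347. 301.]
```

View pics/w4a.png

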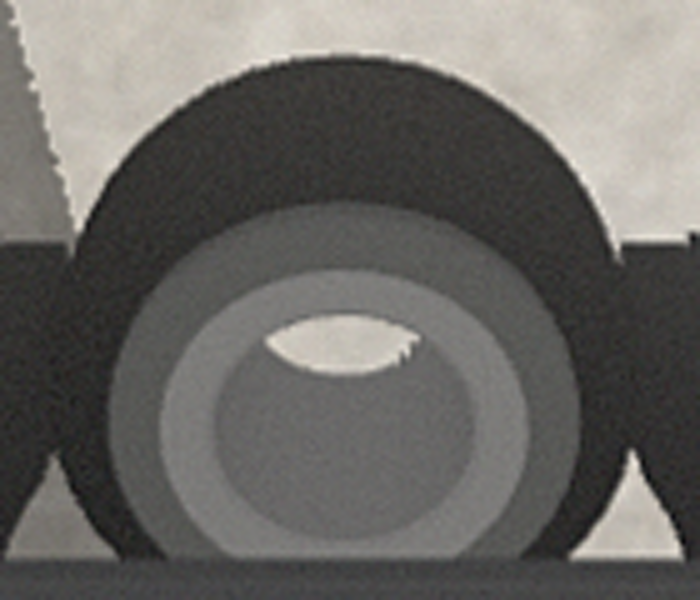

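View pics/w4b.png

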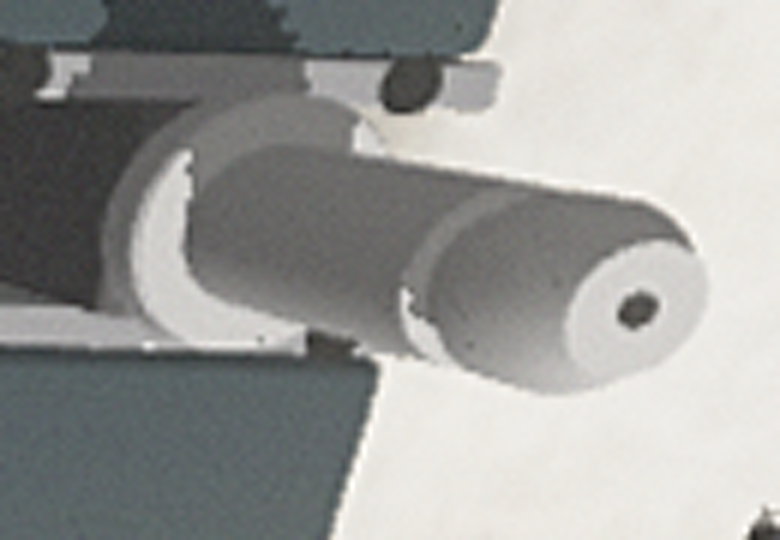

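Call:
move_arm --pt "3 18 0 0" --pt "7 38 0 0" --pt "8 42 0 0" --pt "8 42 0 0" --pt "7 38 0 0" --pt "5 24.5 0 0" --pt "0 0 5 0" --pt "0 0 0 0"

```text
time: 7.82
tool_pos: [0.5361, 0.1023, 0.3405]
tcp_rot: [-3.132, -0.244, 0.004]
force: [-0.5, -0.1, -2.0]
finger_gap: 0.719
```

```bash
python3 - <<'E'
from h import *
plan([.5368,.1025,.17])
f=grab('side','s3.png');f=grab('wrist','w5.png')
E
```

```text
t 7.83 g [0.5357 0.1023 0.1935] yaw 0.1556 tilt [-2.7e-03  2.0e-04 -1.0e+00] F [-0.47 -0.08 -2.01] gap 63.35
shift tool [ 1.2  0.  23.5] turn None
```

View pics/s3.png

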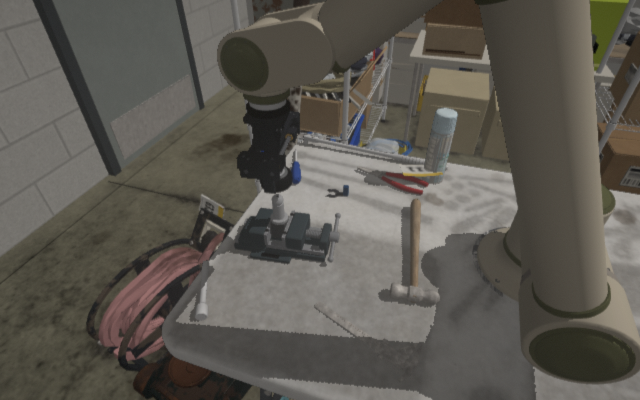

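View pics/w5.png

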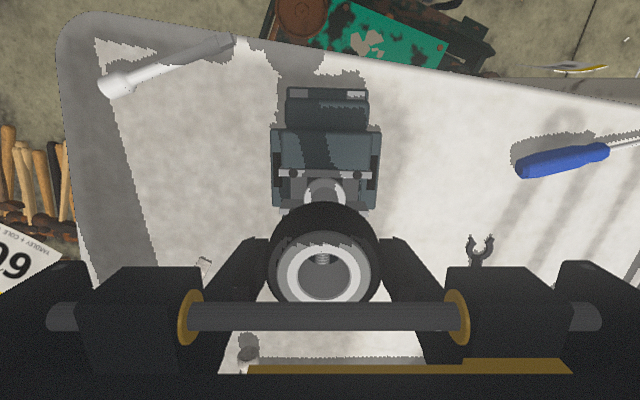

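Call:
move_arm --pt "1 0 8 0" --pt "0 0 8 0" --pt "0 0 3 0" --pt "0 0 0 0"

```text
time: 8.43
tool_pos: [0.5373, 0.1026, 0.3225]
tcp_rot: [-3.132, -0.245, 0.001]
force: [0.0, 0.5, -2.9]
finger_gap: 0.719
```

Call:
move_arm --pt "0 0 3 0" --pt "0 0 3 0" --pt "0 0 3 0" --pt "0 0 0 0"

```text
time: 8.93
tool_pos: [0.5373, 0.1025, 0.3135]
tcp_rot: [-3.132, -0.244, 0.001]
force: [0.7, 0.3, -2.8]
finger_gap: 0.713
```

```bash
python3 - <<'E'
from h import *
plan([.5368,.1025,.15])
E
```

```text
t 8.93 g [0.5372 0.1025 0.1665] yaw 0.1558 tilt [-5.e-04  0.e+00 -1.e+00] F [ 0.69  0.34 -2.83] gap 62.79
shift tool [-0.4 -0.  16.5] turn None
```

Call:
move_arm --pt "0 0 2 0" --pt "0 0 2 0" --pt "0 0 0 0"

```text
time: 9.3
tool_pos: [0.5373, 0.1025, 0.3096]
tcp_rot: [-3.132, -0.244, 0.001]
force: [0.1, 0.3, -3.1]
finger_gap: 0.716
```

Call:
move_arm --pt "0 0 2 0" --pt "0 0 2 0" --pt "0 0 0 0"

```text
time: 9.68
tool_pos: [0.5373, 0.1025, 0.3056]
tcp_rot: [-3.132, -0.244, 0.001]
force: [0.5, 0.3, -3.3]
finger_gap: 0.716
```

Call:
move_arm --pt "0 0 2 0" --pt "0 0 2 0" --pt "0 0 0 0"

```text
time: 10.05
tool_pos: [0.5373, 0.1025, 0.3015]
tcp_rot: [-3.132, -0.244, 0.001]
force: [0.2, -0.7, -3.5]
finger_gap: 0.715
```

Call:
move_arm --pt "0 0 3 0" --pt "0 0 3 0" --pt "0 0 0 0"

```text
time: 10.42
tool_pos: [0.5373, 0.1025, 0.2954]
tcp_rot: [-3.132, -0.244, 0.001]
force: [-0.1, 0.4, -2.6]
finger_gap: 0.72
```

Call:
move_arm --pt "0 0 5 0" --pt "0 0 5 0" --pt "0 0 0 0"

```text
time: 10.8
tool_pos: [0.5373, 0.1025, 0.2852]
tcp_rot: [-3.132, -0.244, 0.002]
force: [0.1, -0.4, -2.0]
finger_gap: 0.714
```

Call:
move_arm --pt "0 0 5 0" --pt "0 0 5 0" --pt "0 0 5 0" --pt "0 0 0 0"

```text
time: 11.3
tool_pos: [0.5373, 0.1025, 0.2703]
tcp_rot: [-3.132, -0.244, 0.001]
force: [-0.1, -0.4, -2.7]
finger_gap: 0.714
```

Lower face is at about 0.093. I'll take small steps now to feel the shoulder.

Call:
move_arm --pt "0 0 2 0" --pt "0 0 2 0" --pt "0 0 2 0" --pt "0 0 1 0" --pt "0 0 0 0"

```text
time: 11.92
tool_pos: [0.5373, 0.1025, 0.2637]
tcp_rot: [3.132, 0.244, -0.0]
force: [-0.4, 0.4, -3.9]
finger_gap: 0.715
```

Call:
move_arm --pt "0 0 1 0" --pt "0 0 1 0" --pt "0 0 0 0"

```text
time: 12.3
tool_pos: [0.5373, 0.1025, 0.2616]
tcp_rot: [-3.132, -0.244, 0.0]
force: [-0.5, 0.1, -2.0]
finger_gap: 0.721
```

Call:
move_arm --pt "0 0 1 0" --pt "0 0 1 0" --pt "0 0 0 0"

```text
time: 12.68
tool_pos: [0.5373, 0.1025, 0.2597]
tcp_rot: [-3.132, -0.245, 0.0]
force: [-0.0, 1.4, -2.8]
finger_gap: 0.716
```

Call:
move_arm --pt "0 0 1 0" --pt "0 0 1 0" --pt "0 0 0 0"

```text
time: 13.05
tool_pos: [0.5373, 0.1025, 0.2576]
tcp_rot: [3.132, 0.245, -0.0]
force: [0.1, -0.3, -2.7]
finger_gap: 0.718
```

Call:
move_arm --pt "0 0 1 0" --pt "0 0 1 0" --pt "0 0 0 0"

```text
time: 13.42
tool_pos: [0.5373, 0.1026, 0.2563]
tcp_rot: [3.132, 0.245, 0.001]
force: [-3.3, 0.1, 4.5]
finger_gap: 0.714
```

Call:
move_arm --pt "0 0 1 0" --pt "0 0 1 0" --pt "0 0 0 0"

```text
time: 13.8
tool_pos: [0.5371, 0.1026, 0.2562]
tcp_rot: [3.132, 0.245, 0.003]
force: [-8.6, -0.7, 23.2]
finger_gap: 0.718
```

Contact is firm, so the shoulder is at z ≈ 0.079. I'll back off the preload and open.

Call:
move_arm --pt "0 0 -1.7 0" --pt "0 0 0 0"

```text
time: 14.05
tool_pos: [0.5373, 0.1026, 0.2563]
tcp_rot: [3.132, 0.245, 0.001]
force: [-3.8, -0.2, 9.5]
finger_gap: 0.714
```

Call:
move_arm --pt "0 0 0 0" --pt "0 0 0 0" --pt "0 0 0 0" --pt "0 0 0 0" --pt "0 0 0 0" --hand 80

```text
time: 14.68
tool_pos: [0.5374, 0.1026, 0.2554]
tcp_rot: [-3.132, -0.244, 0.0]
force: [0.8, 0.2, -0.2]
finger_gap: 0.904
```

Call:
move_arm --pt "0 0 -10 0" --pt "0 0 -25 0" --pt "0 0 -40 0" --pt "0 0 -20 0" --pt "0 0 0 0"

```text
time: 15.3
tool_pos: [0.5373, 0.1026, 0.3522]
tcp_rot: [3.132, 0.244, 0.006]
force: [0.2, 0.1, -0.5]
finger_gap: 0.908
```

```bash
python3 - <<'E'
from h import *
plan([.49,.1,.26])
f=grab('wrist','w6.png');f=grab('side','s4.png')
cv2.imwrite('pics/s4z.png',cv2.resize(f['color'][160:280,210:360],None,fx=5,fy=5,interpolation=cv2.INTER_CUBIC)[:,:,::-1])
E
```

```text
t 15.3 g [0.5378 0.1026 0.2052] yaw 0.1558 tilt [ 3.7e-03 -1.0e-04 -1.0e+00] F [ 0.16  0.09 -0.49] gap 80.0
shift tool [-47.4  -4.9 -55. ] turn None
```

View pics/w6.png

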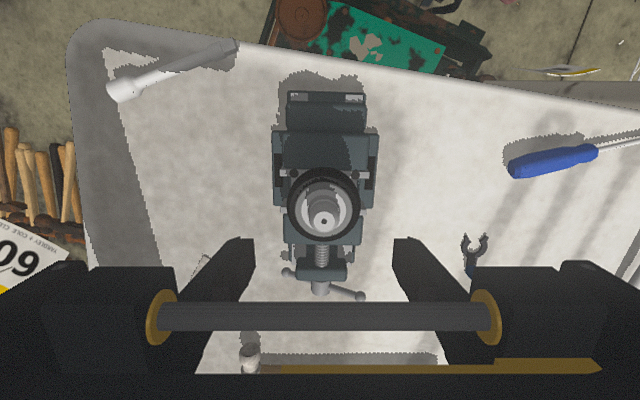

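View pics/s4z.png

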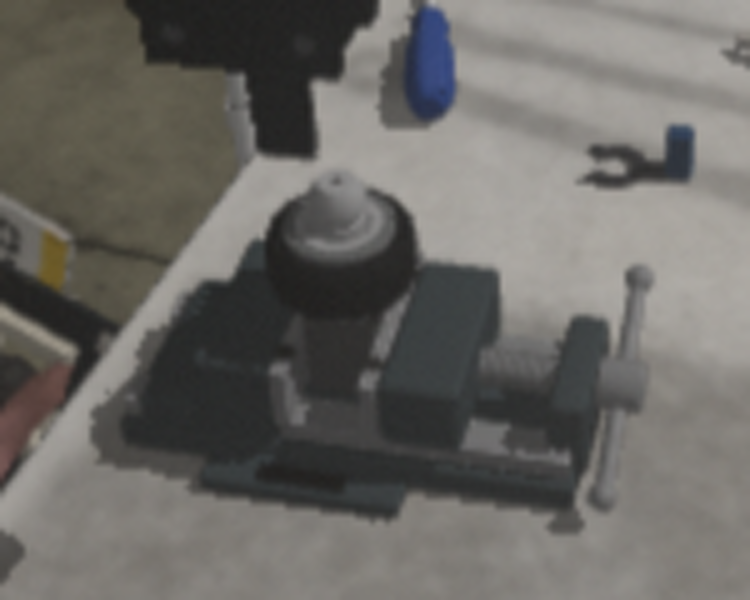

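The wheel sits flat on the axle in both views: wrist (323,207), and the middle of the side crop. Next I'll measure the axle top, the hub face and the axis.

```bash
python3 - <<'E'
from h import *
f=dict(np.load('/tmp/wrist.npz'));w=pts(f)
q=w[(abs(w[:,:,0]-.537)<.035)&(abs(w[:,:,1]-.102)<.035)&(w[:,:,2]>.1)]
h,e=np.histogram(q[:,2],bins=np.arange(.1,.145,.001));print([(round(a,3),int(b)) for a,b in zip(e,h) if b>5])
t=q[q[:,2]>.134];print('top',len(t),np.median(t[:,2]),t.min(0),t.max(0),(t.min(0)+t.max(0))/2)
t=q[(q[:,2]>.106)&(q[:,2]<.117)];print('ring',t.min(0),t.max(0),(t.min(0)+t.max(0))/2)
s=f['color'][150:255,270:375];cv2.imwrite('pics/w6z.png',cv2.resize(s,None,fx=5.5,fy=5.5,interpolation=cv2.INTER_CUBIC)[:,:,::-1])
E
```

```text
[(np.float64(0.1), 23), (np.float64(0.101), 14), (np.float64(0.102), 14), (np.float64(0.103), 30), (np.float64(0.104), 42), (np.float64(0.105), 53), (np.float64(0.106), 40), (np.float64(0.107), 75), (np.float64(0.108), 174), (np.float64(0.109), 426), (np.float64(0.11), 648), (np.float64(0.111), 276), (np.float64(0.112), 233), (np.float64(0.113), 777), (np.float64(0.114), 494), (np.float64(0.115), 42), (np.float64(0.116), 17), (np.float64(0.117), 30), (np.float64(0.118), 24), (np.float64(0.123), 10), (np.float64(0.124), 16), (np.float64(0.125), 13), (np.float64(0.126), 8), (np.float64(0.127), 14), (np.float64(0.128), 15), (np.float64(0.129), 50), (np.float64(0.13), 72), (np.float64(0.131), 57), (np.float64(0.132), 70), (np.float64(0.133), 58), (np.float64(0.134), 136), (np.float64(0.135), 201), (np.float64(0.136), 50)]
top 18183 0.27860840045275215 [0.528653   0.06700245 0.13401429] [0.57145664 0.13699879 0.29119135] [0.55005482 0.10200062 0.21260282]
ring [0.50682752 0.07043851 0.10602813] [0.56917517 0.13277238 0.11699844] [0.53800134 0.10160545 0.11151329]
```

View pics/w6z.png

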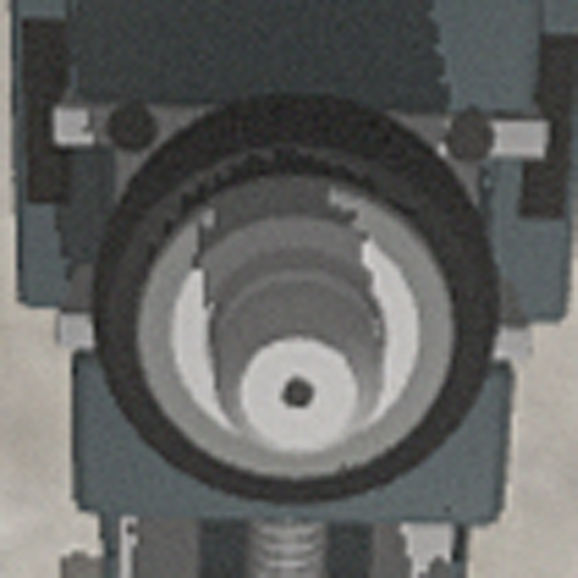

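Depth gives the hub face at about 0.1135 and the axle top at about 0.135. I'll touch the axle top with the shut fingertips to get its height more exactly.

Call:
move_arm --pt "0 0 0 0" --pt "0 0 10 0" --pt "0 0 15 0" --pt "0 0 13 0" --pt "0 0 5 0" --pt "0 0 0 0" --pt "0 0 0 0" --hand 0 --force 15

```text
time: 16.27
tool_pos: [0.5374, 0.1026, 0.3079]
tcp_rot: [3.132, 0.245, 0.001]
force: [0.4, 0.1, -0.2]
finger_gap: 0.137
```

```bash
python3 - <<'E'
from h import *
plan([.5373,.1025,.154])
E
```

```text
t 16.27 g [0.5376 0.1026 0.1609] yaw 0.1559 tilt [ 9.e-04 -0.e+00 -1.e+00] F [ 0.36  0.08 -0.24] gap 12.08
shift tool [-0.3  0.   6.9] turn None
```

Call:
move_arm --pt "0 0 2 0" --pt "0 0 2 0" --pt "0 0 1 0" --pt "0 0 0 0"

```text
time: 16.77
tool_pos: [0.5373, 0.1025, 0.3024]
tcp_rot: [-3.132, -0.244, 0.0]
force: [0.3, 0.8, -0.6]
finger_gap: 0.003
```

Call:
move_arm --pt "0 0 1 0" --pt "0 0 0.5 0" --pt "0 0 0 0"

```text
time: 17.15
tool_pos: [0.5373, 0.1025, 0.3012]
tcp_rot: [3.132, 0.244, 0.0]
force: [-1.4, -0.4, 2.3]
finger_gap: 0.007
```

Call:
move_arm --pt "0 0 0.5 0" --pt "0 0 0.5 0" --pt "0 0 0 0"

```text
time: 17.52
tool_pos: [0.5372, 0.1026, 0.3011]
tcp_rot: [3.132, 0.245, 0.002]
force: [-3.6, -0.7, 11.5]
finger_gap: -0.0
```

Touch puts the axle top at z = 0.1352, so the groove's lower edge is at about 0.1177. I'll lift and go back for a close look at the clip.

Call:
move_arm --pt "0 0 -25 0" --pt "0 0 -45 0" --pt "-15 15 -20 0" --pt "-30 32 0 0" --pt "-35 37 0 0" --pt "-35 37 0 0" --pt "-35 37 0 0" --pt "-30 32 30 0" --pt "-5 5 45 0" --pt "0 0 20 0" --hand 50

```text
time: 18.77
tool_pos: [0.3841, -0.1193, 0.2933]
tcp_rot: [-3.131, -0.241, 0.003]
force: [0.5, -0.6, 0.8]
finger_gap: 0.567
```

Call:
move_arm --pt "0 0 0 0"

```text
time: 18.9
tool_pos: [0.3847, -0.1189, 0.2941]
tcp_rot: [-3.13, -0.244, 0.003]
force: [-0.7, -0.6, 0.9]
finger_gap: 0.567
```

```bash
python3 - <<'E'
from h import *
plan([.444,-.1103,.025])
f=grab('wrist','w7.png')
E
```

```text
t 18.9 g [ 0.3844 -0.1186  0.1471] yaw 0.1554 tilt [-0.0023  0.0016 -1.    ] F [-0.68 -0.65  0.89] gap 49.99
shift tool [ 60.5   1.2 122. ] turn None
```

View pics/w7.png

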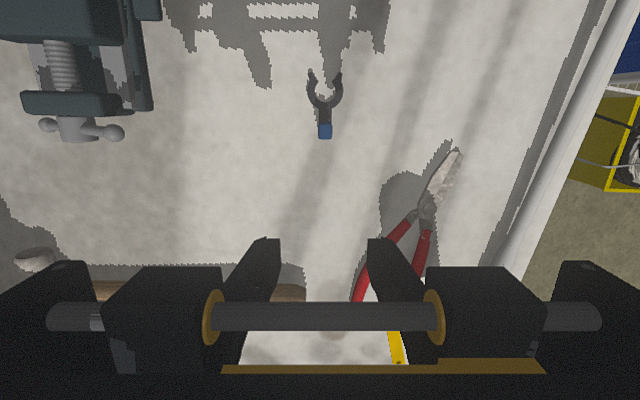

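The clip is at (324,90) with its tab at (325,130), in line with the tool.

```bash
python3 - <<'E'
from h import *
f=dict(np.load('/tmp/wrist.npz'));w=pts(f);s,R=pose();g=s['tool_pos']+R@[0,0,.147]
p=w[60:145,295:355].reshape(-1,3);c=f['color'][60:145,295:355].reshape(-1,3).astype(int)
ok=~np.isnan(p[:,0]);p=p[ok];c=c[ok];b=c[:,2]>c[:,0]+25;dk=(c.sum(1)<270)
T=(p-g)@R*1000
t=T[b&(p[:,2]>.02)];print('tab tool',t.min(0).round(1),t.max(0).round(1),((t.min(0)+t.max(0))/2).round(1),np.median(p[b][:,2]))
a=T[dk&(p[:,2]<.014)&(T[:,0]>t[:,0].mean()+18)]
print('U',a.min(0).round(1),a.max(0).round(1),((a.min(0)+a.max(0))/2).round(1))
for x0 in range(75,118,6):
    q=a[(a[:,0]>x0)&(a[:,0]<x0+6)]
    if len(q): print(x0,q[:,1].min().round(1),q[:,1].max().round(1),((q[:,1].min()+q[:,1].max())/2).round(1))
E
```

```text
tab tool [ 54.3  -3.1 115.3] [ 66.1   7.2 119.6] [ 60.2   2.  117.5] 0.03042635472598712
U [ 78.4 -13.9 141.4] [118.3  17.4 148.3] [ 98.3   1.8 144.9]
75 -6.9 10.3 1.7
81 -11.4 15.7 2.1
87 -13.8 17.4 1.8
93 -13.9 17.4 1.7
99 -12.9 16.3 1.7
105 -12.8 16.3 1.7
117 16.1 16.1 16.1
```

Call:
move_arm --pt "20 0 10 0" --pt "30 1 30 0" --pt "10 0 30 0" --pt "0 0 25 0" --pt "0 0 15 0" --pt "0 0 8 0" --pt "0 0 4 0" --pt "0 0 0 0"

```text
time: 19.95
tool_pos: [0.4444, -0.1105, 0.1734]
tcp_rot: [3.132, 0.245, 0.001]
force: [-0.2, -0.6, -0.2]
finger_gap: 0.568
```

```bash
python3 - <<'E'
from h import *
plan([.444,-.1103,.025])
f=grab('side','s5.png')
cv2.imwrite('pics/s5z.png',cv2.resize(f['color'][140:240,280:430],None,fx=5,fy=5,interpolation=cv2.INTER_CUBIC)[:,:,::-1])
E
```

```text
t 19.95 g [ 0.4445 -0.1106  0.0264] yaw 0.1559 tilt [ 7.e-04 -4.e-04 -1.e+00] F [-0.16 -0.6  -0.2 ] gap 50.07
shift tool [-0.5 -0.3  1.4] turn None
```

View pics/s5z.png

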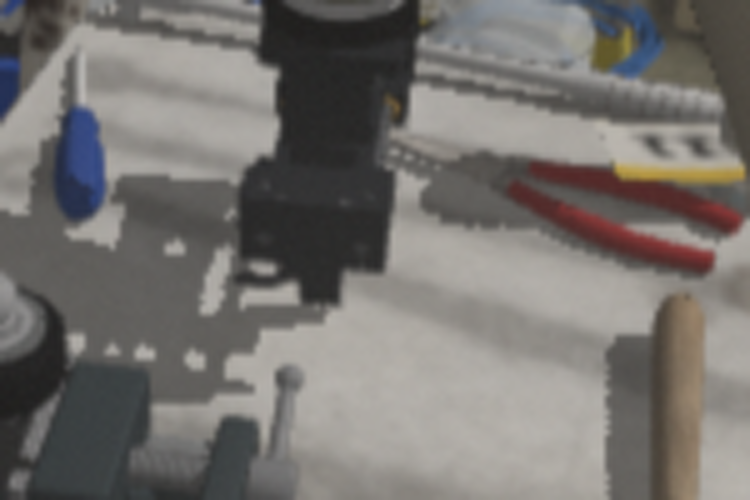

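The gripper straddles the tab and the pliers are clear. Closing now.

Call:
move_arm --pt "0 0 1 0" --pt "0 0 0 0" --pt "0 0 0 0" --pt "0 0 0 0" --pt "0 0 0 0" --pt "0 0 0 0" --pt "0 0 0 0" --hand 5 --force 30

```text
time: 20.88
tool_pos: [0.4443, -0.1105, 0.172]
tcp_rot: [3.132, 0.244, 0.0]
force: [-0.6, -0.3, 1.2]
finger_gap: 0.132
```

```bash
python3 - <<'E'
from h import *
plan([.444,-.1103,.025])
E
```

```text
t 20.88 g [ 0.4443 -0.1105  0.025 ] yaw 0.1558 tilt [ 1.e-04 -0.e+00 -1.e+00] F [-0.64 -0.27  1.2 ] gap 11.65
shift tool [-0.2 -0.2 -0. ] turn None
```

Call:
move_arm --pt "0 0 -15 0" --pt "0 0 -40 0" --pt "0 0 -50 0" --pt "0 0 -45 0" --pt "4 -20 0 0" --pt "9 -44 0 0" --pt "10 -46 0 0" --pt "9 -44 0 0" --pt "8 -34 0 0" --pt "2 -8 0 0"

```text
time: 22.12
tool_pos: [0.4551, 0.0911, 0.3218]
tcp_rot: [-3.132, -0.249, 0.001]
force: [-0.0, -0.5, -0.0]
finger_gap: 0.132
```

Call:
move_arm --pt "0 0 0 0" --pt "0 0 0 0"

```text
time: 22.38
tool_pos: [0.4554, 0.0887, 0.3219]
tcp_rot: [3.132, 0.243, -0.0]
force: [-0.2, 0.3, -0.6]
finger_gap: 0.132
```

```bash
python3 - <<'E'
from h import *
plan([.4652,.0912,.1432])
f=grab('wrist','w8.png')
E
```

```text
t 22.38 g [0.4554 0.0887 0.1749] yaw 0.1546 tilt [-2.e-04 -2.e-04 -1.e+00] F [-0.17  0.32 -0.61] gap 11.65
shift tool [10.1 -1.  31.7] turn None
```

View pics/w8.png

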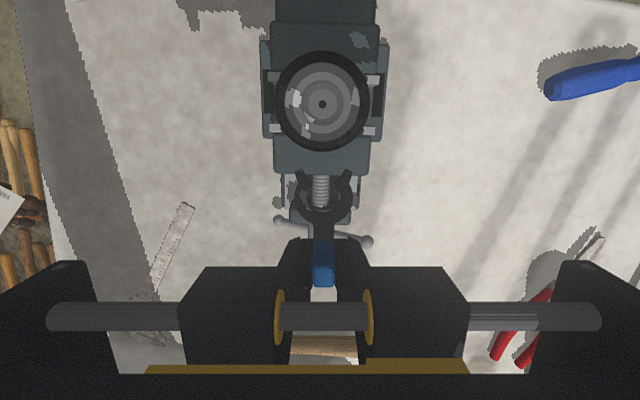

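The clip is held straight at (322,195), with the axle dead ahead at (322,103). I'll compare the two in the tool frame.

```bash
python3 - <<'E'
from h import *
f=dict(np.load('/tmp/wrist.npz'));w=pts(f);s,R=pose();g=s['tool_pos']+R@[0,0,.147]
T=(w-g)@R*1000
z=w[:,:,2]
# clip: expected z .150-.154
m=(abs(T[:,:,1])<20)&(T[:,:,0]>15)&(T[:,:,0]<55)&(z>.143)&(z<.165)
a=T[m];print('clip',len(a),a.min(0).round(1),a.max(0).round(1),np.median(z[m]))
for x0 in range(16,54,4):
    q=a[(a[:,0]>=x0)&(a[:,0]<x0+4)][:,1]
    if len(q):print(x0,len(q),q.min().round(1),q.max().round(1),((q.min()+q.max())/2).round(2))
m=(abs(T[:,:,1])<13)&(abs(T[:,:,0]-83)<14)&(z>.1335)&(z<.14);q=T[m];print('top disc',len(q),q.min(0).round(1),q.max(0).round(1),((q.min(0)+q.max(0))/2).round(1),np.median(z[m]))
m=(abs(T[:,:,1])<15)&(abs(T[:,:,0]-83)<16)&(z>.127)&(z<.14);q=T[m];print('collar',q.min(0).round(1),q.max(0).round(1),((q.min(0)+q.max(0))/2).round(1))
m=(abs(T[:,:,1])<40)&(abs(T[:,:,0]-83)<40)&(z>.106)&(z<.117);q=T[m];print('wheel',q.min(0).round(1),q.max(0).round(1),((q.min(0)+q.max(0))/2).round(1))
s_=f['color'][150:300,260:385];cv2.imwrite('pics/w8z.png',cv2.resize(s_,None,fx=4,fy=4,interpolation=cv2.INTER_CUBIC)[:,:,::-1])
E
```

```text
clip 1706 [ 15.  -15.2  18.4] [49.6 16.8 24.9] 0.1543872237556759
16 153 -7.2 9.8 1.34
20 270 -11.6 13.6 1.0
24 272 -13.8 15.9 1.06
28 193 -14.9 16.7 0.93
32 174 -15.2 16.8 0.8
36 190 -14.6 16.7 1.04
40 215 -13.4 15.6 1.12
44 166 -14.4 16.5 1.08
48 43 -13.8 15.9 1.07
top disc 868 [73.2 -9.3 37.7] [92.  10.4 41.4] [82.6  0.6 39.5] 0.1351934337726474
collar [ 71.3 -11.4  37.7] [94.4 11.9 46.9] [82.8  0.3 42.3]
wheel [ 52.5 -31.3  58.8] [114.4  31.1  68.8] [83.5 -0.1 63.8]
```

View pics/w8z.png

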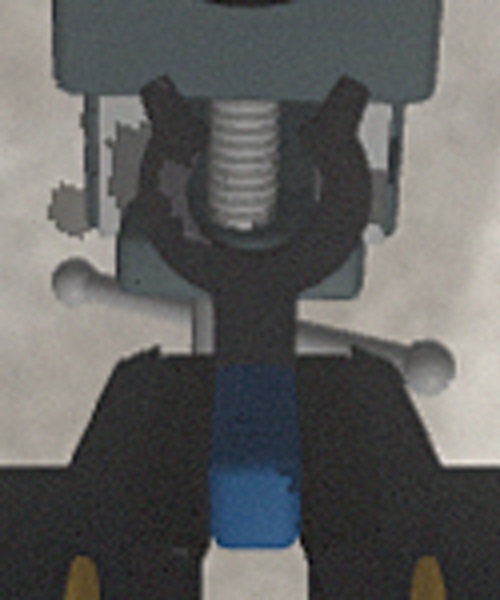

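Offsets agree: the clip is centred in the grip, and the axle is 49.9 mm ahead of the seat and −0.8 mm in y. I'll descend to groove height.

Call:
move_arm --pt "0 -0.8 8 0" --pt "0 0 12 0" --pt "0 0 9 0" --pt "0 0 2.7 0" --pt "0 0 0 0" --pt "0 0 0 0"

```text
time: 23.18
tool_pos: [0.4553, 0.0905, 0.2905]
tcp_rot: [3.132, 0.245, 0.001]
force: [0.3, 0.1, -0.9]
finger_gap: 0.129
```

```bash
python3 - <<'E'
from h import *
plan([.4849,.0943,.1432])
F=[]
for i in range(2): F.append(ctrl.observe()['force'])
print(F)
E
```

```text
t 23.18 g [0.4554 0.0905 0.1435] yaw 0.1559 tilt [ 6.e-04  0.e+00 -1.e+00] F [ 0.31  0.08 -0.88] gap 11.38
shift tool [29.8  0.8  0.3] turn None
[array([ 0.30845641,  0.07943431, -0.88194094]), array([ 0.30845641,  0.07943431, -0.88194094])]
```

Call:
move_arm --pt "5 0.4 0 0" --pt "9 0.4 0 0" --pt "4 0 0.2 0" --pt "0 0 0 0" --pt "0 0 0 0"

```text
time: 23.8
tool_pos: [0.473, 0.0925, 0.29]
tcp_rot: [-3.132, -0.245, 0.0]
force: [-0.6, -0.3, -0.6]
finger_gap: 0.132
```

```bash
python3 - <<'E'
from h import *
plan([.4849,.0943,.1432])
f=grab('wrist','w9.png');w=pts(f);s,R=pose();g=s['tool_pos']+R@[0,0,.147]
plan([.4849,.0943,.1432])
T=(w-g)@R*1000;z=w[:,:,2]
m=(abs(T[:,:,1])<20)&(T[:,:,0]>15)&(T[:,:,0]<50)&(z>.112)&(z<.13)&(f['color'].sum(2)<260)
a=T[m];print(np.median(z[m]))
for x0 in range(20,50,4):
    q=a[(a[:,0]>=x0)&(a[:,0]<x0+4)][:,1]
    if len(q):print(x0,len(q),q.min().round(1),q.max().round(1),((q.min()+q.max())/2).round(2))
m=(abs(T[:,:,1])<13)&(abs(T[:,:,0]-65)<14)&(z>.1335)&(z<.14);q=T[m];print('top disc',len(q),((q.min(0)+q.max(0))/2).round(1),np.median(z[m]))
m=(abs(T[:,:,1])<15)&(abs(T[:,:,0]-65)<16)&(z>.127)&(z<.14);q=T[m];print('collar',q.min(0).round(1),q.max(0).round(1),((q.min(0)+q.max(0))/2).round(1))
E
```

```text
t 23.8 g [0.473  0.0925 0.143 ] yaw 0.1559 tilt [-3.e-04 -0.e+00 -1.e+00] F [-0.62 -0.32 -0.64] gap 11.65
shift tool [12.1  0.1 -0.2] turn None
t 23.85 g [0.473  0.0925 0.143 ] yaw 0.1558 tilt [-2.e-04  0.e+00 -1.e+00] F [ 0.09  0.53 -0.18] gap 11.52
shift tool [12.1  0.  -0.2] turn None
0.12234747193293545
20 273 -11.7 13.7 1.01
24 257 -13.8 15.2 0.73
28 203 -14.8 16.8 1.03
32 166 -15.3 16.8 0.75
36 188 -14.5 16.7 1.12
40 296 -13.4 15.4 1.03
44 363 -15.1 17.2 1.08
48 142 -16.7 19.4 1.34
top disc 1161 [65.3  1.8  7.6] 0.13520549340707447
collar [ 53.2 -10.1   5.7] [76.6 13.3 14.7] [64.9  1.6 10.2]
```

View pics/w9.png

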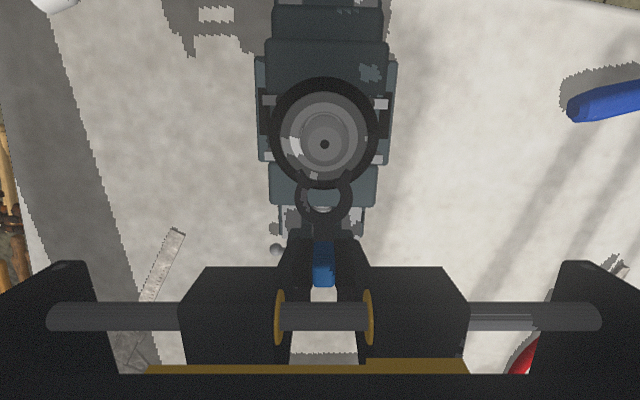

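The axle is 32 mm ahead of the seat and about 0.6 mm in +y. I'll approach to 22 mm, then push lightly.

Call:
move_arm --pt "4 0.5 0 0" --pt "4 0 0 0" --pt "2 0 0 0" --pt "0 0 0 0" --pt "0 0 0 0"

```text
time: 24.48
tool_pos: [0.483, 0.0935, 0.29]
tcp_rot: [-3.132, -0.245, 0.0]
force: [1.3, -0.8, -1.2]
finger_gap: 0.135
```

Call:
move_arm --pt "1 0 0 0" --pt "1 0 0 0" --pt "0 0 0 0"

```text
time: 24.85
tool_pos: [0.4851, 0.0938, 0.29]
tcp_rot: [-3.132, -0.244, -0.0]
force: [-0.5, -0.5, -0.3]
finger_gap: 0.134
```

Call:
move_arm --pt "1 0 0 0" --pt "0 0 0 0"

```text
time: 25.1
tool_pos: [0.4861, 0.094, 0.29]
tcp_rot: [-3.132, -0.245, -0.0]
force: [0.5, 0.2, -1.3]
finger_gap: 0.135
```

Call:
move_arm --pt "1 0 0 0" --pt "0 0 0 0"

```text
time: 25.35
tool_pos: [0.4871, 0.0942, 0.2901]
tcp_rot: [3.132, 0.245, 0.0]
force: [0.2, -0.5, -1.0]
finger_gap: 0.127
```

Call:
move_arm --pt "1 0 0 0" --pt "0 0 0 0" --pt "0 0 0 0"

```text
time: 25.72
tool_pos: [0.488, 0.0943, 0.29]
tcp_rot: [3.132, 0.245, -0.0]
force: [-0.4, 0.1, -0.8]
finger_gap: 0.133
```

Call:
move_arm --pt "0.7 0 0 0" --pt "0 0 0 0" --pt "0 0 0 0"

```text
time: 26.1
tool_pos: [0.4887, 0.0944, 0.29]
tcp_rot: [-3.132, -0.245, 0.0]
force: [0.0, 0.7, -1.8]
finger_gap: 0.136
```

```bash
python3 - <<'E'
from h import *
plan([.5047,.0974,.1432])
f=grab('wrist','w10.png')
s_=f['color'][70:300,250:400];cv2.imwrite('pics/w10z.png',cv2.resize(s_,None,fx=2.6*1.4,fy=2.6,interpolation=cv2.INTER_CUBIC)[:,:,::-1])
f=grab('side','s10.png');cv2.imwrite('pics/s10z.png',cv2.resize(f['color'][170:260,230:350],None,fx=6,fy=6,interpolation=cv2.INTER_CUBIC)[:,:,::-1])
plan([.5047,.0974,.1432])
E
```

```text
t 26.1 g [0.4887 0.0944 0.143 ] yaw 0.1559 tilt [-1.e-04 -0.e+00 -1.e+00] F [ 0.03  0.7  -1.76] gap 12.0
shift tool [16.3 -0.5 -0.2] turn None
t 26.2 g [0.4887 0.0944 0.143 ] yaw 0.1558 tilt [-1.e-04  0.e+00 -1.e+00] F [-0.67  0.17 -0.4 ] gap 11.56
shift tool [16.3 -0.5 -0.2] turn None
```

View pics/w10z.png

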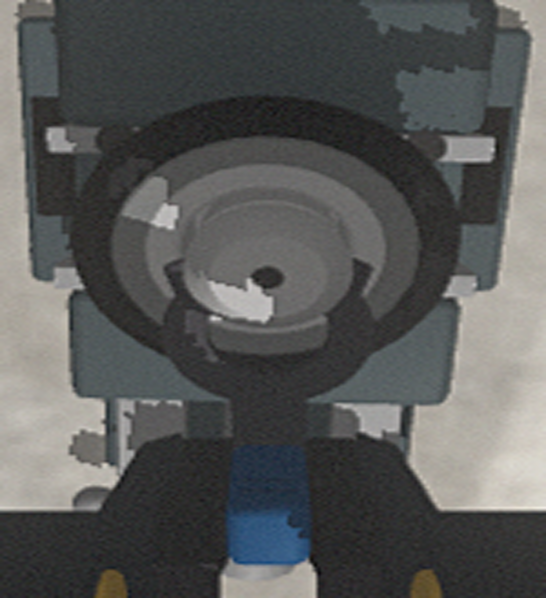

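View pics/s10z.png

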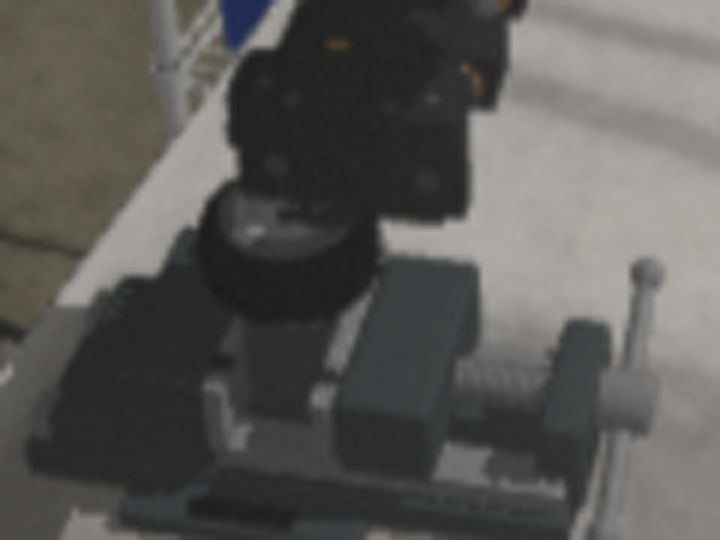

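The tips run symmetrically under the collar with no push force at 16 mm. A full-thickness contact would have shown from 20 mm, so the clip is at the groove. I'll go on in small steps.

Call:
move_arm --pt "0.7 0 0 0" --pt "0.7 0 0 0" --pt "0 0 0 0"

```text
time: 26.58
tool_pos: [0.4898, 0.0946, 0.2898]
tcp_rot: [-3.132, -0.245, 0.002]
force: [-3.7, -0.3, -0.5]
finger_gap: 0.132
```

Call:
move_arm --pt "0.7 0 0 0" --pt "0.5 0 0 0" --pt "0 0 0 0"

```text
time: 26.95
tool_pos: [0.4911, 0.0948, 0.2899]
tcp_rot: [-3.132, -0.245, 0.001]
force: [-5.2, -1.4, -0.7]
finger_gap: 0.132
```

Call:
move_arm --pt "0.5 0 0 0" --pt "0.5 0 0 0" --pt "0 0 0 0"

```text
time: 27.32
tool_pos: [0.4922, 0.095, 0.29]
tcp_rot: [-3.132, -0.244, 0.001]
force: [-4.3, -0.7, -1.7]
finger_gap: 0.132
```

Call:
move_arm --pt "0.5 0 0 0" --pt "0.5 0 0 0" --pt "0 0 0 0"

```text
time: 27.7
tool_pos: [0.4934, 0.0951, 0.2901]
tcp_rot: [-3.132, -0.244, -0.001]
force: [-4.2, -1.0, -1.6]
finger_gap: 0.136
```

Call:
move_arm --pt "0.5 0 0 0" --pt "0.5 0 0 0" --pt "0 0 0 0"

```text
time: 28.08
tool_pos: [0.4945, 0.0953, 0.2901]
tcp_rot: [-3.132, -0.244, -0.001]
force: [-3.1, -0.4, -1.8]
finger_gap: 0.134
```

Call:
move_arm --pt "0.5 0 0 0" --pt "0.5 0 0 0" --pt "0 0 0 0"

```text
time: 28.45
tool_pos: [0.4955, 0.0954, 0.2901]
tcp_rot: [3.132, 0.244, 0.001]
force: [-1.3, 0.3, -1.6]
finger_gap: 0.131
```

Call:
move_arm --pt "0.5 0 0 0" --pt "0.5 0 0 0" --pt "0 0 0 0"

```text
time: 28.82
tool_pos: [0.4965, 0.0956, 0.2902]
tcp_rot: [-3.132, -0.244, -0.002]
force: [-0.2, -0.4, -1.8]
finger_gap: 0.133
```

The force peaked near 5 N and is falling away, so the lips are passing the groove.

Call:
move_arm --pt "1 0 0 0" --pt "1 0 0 0" --pt "1 0 0 0" --pt "0 0 0 0"

```text
time: 29.32
tool_pos: [0.4997, 0.096, 0.2902]
tcp_rot: [3.132, 0.244, 0.003]
force: [4.8, 1.0, -1.8]
finger_gap: 0.133
```

Call:
move_arm --pt "1 0 0 0" --pt "1 0 0 0" --pt "0 0 0 0"

```text
time: 29.7
tool_pos: [0.5014, 0.0964, 0.2901]
tcp_rot: [3.132, 0.244, 0.002]
force: [4.8, 1.4, -1.1]
finger_gap: 0.136
```

Call:
move_arm --pt "1 0 0 0" --pt "0.5 0 0 0" --pt "0 0 0 0"

```text
time: 30.08
tool_pos: [0.5026, 0.0966, 0.29]
tcp_rot: [-3.132, -0.245, 0.0]
force: [3.0, 0.3, 0.1]
finger_gap: 0.137
```

Call:
move_arm --pt "0.4 0 0 0" --pt "0.4 0 0 0" --pt "0 0 0 0"

```text
time: 30.45
tool_pos: [0.5033, 0.0967, 0.2899]
tcp_rot: [3.132, 0.245, -0.001]
force: [1.2, 0.2, -0.0]
finger_gap: 0.134
```

Call:
move_arm --pt "0.4 0 0 0" --pt "0.3 0 0 0" --pt "0 0 0 0"

```text
time: 30.82
tool_pos: [0.5041, 0.0968, 0.29]
tcp_rot: [-3.132, -0.244, 0.001]
force: [0.3, 0.0, -0.5]
finger_gap: 0.133
```

Call:
move_arm --pt "0.3 0 0 0" --pt "0.3 0 0 0" --pt "0 0 0 0"

```text
time: 31.2
tool_pos: [0.5045, 0.0969, 0.2899]
tcp_rot: [-3.132, -0.245, 0.002]
force: [-0.8, 0.5, -0.7]
finger_gap: 0.13
```

```bash
python3 - <<'E'
from h import *
plan([.5047,.0974,.1432])
E
```

```text
t 31.2 g [0.5044 0.0969 0.1429] yaw 0.1558 tilt [-0.001 -0.    -1.   ] F [-0.82  0.49 -0.72] gap 11.47
shift tool [ 0.4 -0.4 -0.3] turn None
```

One more light push to confirm the stop.

Call:
move_arm --pt "0.3 0 0 0" --pt "0 0 0 0"

```text
time: 31.45
tool_pos: [0.5047, 0.097, 0.2899]
tcp_rot: [-3.132, -0.245, 0.002]
force: [-4.2, -0.7, 0.1]
finger_gap: 0.133
```

Call:
move_arm --pt "0.3 0 0 0" --pt "0 0 0 0"

```text
time: 31.7
tool_pos: [0.5049, 0.097, 0.2899]
tcp_rot: [3.132, 0.245, -0.003]
force: [-6.0, -1.4, 0.6]
finger_gap: 0.133
```

The crown is stopped where I computed it. I'll relieve the push, open and lift away.

Call:
move_arm --pt "-0.5 0 0 0" --pt "0 0 0 0"

```text
time: 31.95
tool_pos: [0.5047, 0.0969, 0.2899]
tcp_rot: [-3.132, -0.244, 0.001]
force: [-4.6, -0.4, -0.7]
finger_gap: 0.129
```

Call:
move_arm --pt "0 0 0 0" --pt "0 0 0 0" --pt "0 0 0 0" --pt "0 0 0 0" --hand 40

```text
time: 32.45
tool_pos: [0.5049, 0.0969, 0.2901]
tcp_rot: [3.132, 0.245, 0.001]
force: [-0.1, -0.7, 0.4]
finger_gap: 0.453
```

Call:
move_arm --pt "0 0 -8 0" --pt "0 0 -20 0" --pt "0 0 -35 0" --pt "-20 0 -35 0" --pt "-25 0 0 0" --pt "0 0 0 0"

```text
time: 33.2
tool_pos: [0.4594, 0.09, 0.389]
tcp_rot: [3.132, 0.244, 0.002]
force: [0.3, -0.1, -0.8]
finger_gap: 0.45
```

```bash
python3 - <<'E'
from h import *
f=grab('wrist','w11.png');w=pts(f);plan([.5,.1,.2]);z=w[:,:,2];c=f['color'].astype(int)
cv2.imwrite('pics/w11z.png',cv2.resize(f['color'][60:240,230:420],None,fx=3.3*1.2,fy=3.3,interpolation=cv2.INTER_CUBIC)[:,:,::-1])
b=(c[:,:,2]>c[:,:,0]+25)&(z>.13)&(z<.16)&(abs(w[:,:,0]-.505)<.03);p=w[b];print('tab',(p.min(0)+p.max(0))/2,np.median(p[:,2]))
m=(z>.1335)&(z<.139)&(abs(w[:,:,0]-.537)<.013)&(abs(w[:,:,1]-.102)<.013);p=w[m];print('top',(p.min(0)+p.max(0))/2,np.median(p[:,2]))
m=(z>.118)&(z<.127)&(c.sum(2)<260)&(abs(w[:,:,0]-.53)<.03)&(abs(w[:,:,1]-.102)<.03);p=w[m];print('clip U z',len(p),np.median(p[:,2]),p.min(0),p.max(0))
m=(z>.105)&(z<.117)&(abs(w[:,:,0]-.537)<.04)&(abs(w[:,:,1]-.102)<.04);p=w[m];print('wheel',(p.min(0)+p.max(0))/2)
f=grab('side','s11.png');cv2.imwrite('pics/s11z.png',cv2.resize(f['color'][150:260,220:350],None,fx=6,fy=5.4,interpolation=cv2.INTER_CUBIC)[:,:,::-1])
E
```

```text
t 33.25 g [0.4604 0.09   0.2416] yaw 0.1555 tilt [ 0.0011  0.     -1.    ] F [-0.03  0.34 -0.31] gap 39.99
shift tool [40.6 -3.8 41.7] turn None
tab [0.50355595 0.09556839 0.13955501] 0.14503068781380013
top [0.53737089 0.10070973 0.13544497] 0.13514190932008177
clip U z 598 0.12155808361519246 [0.5087085  0.08525234 0.11861441] [0.55498829 0.11789393 0.12682619]
wheel [0.53802096 0.10138318 0.11064257]
```

View pics/w11z.png

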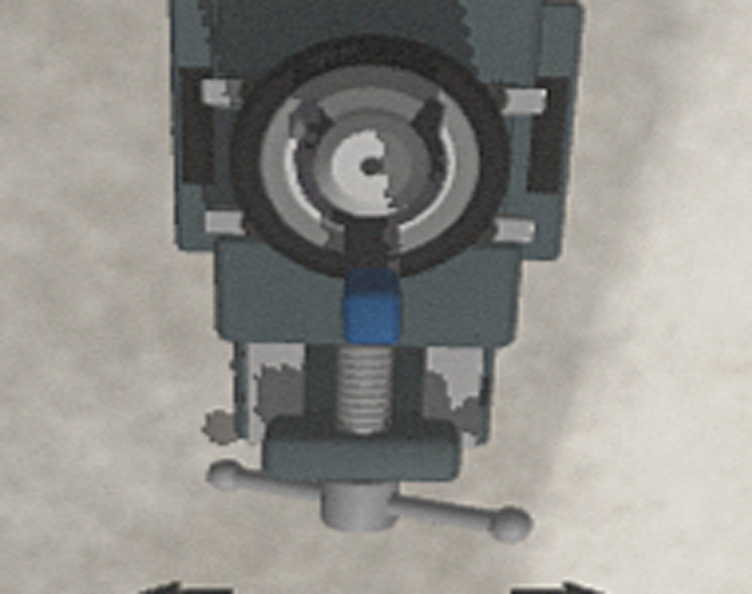

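View pics/s11z.png

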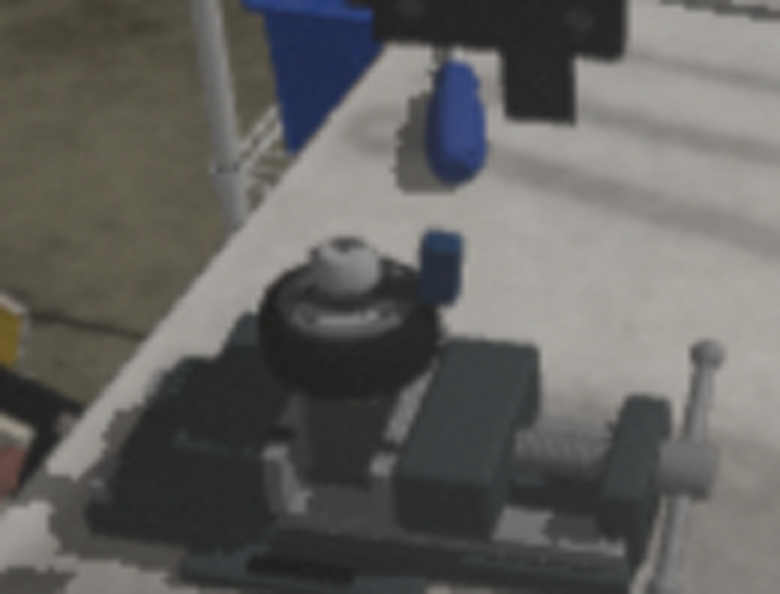

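The clip sits level, centred in the groove under the collar, and released. The tips show at (310,120) and (432,110) in the crop and the tab at (370,305). The wheel is flat and the gripper is clear, so I'm handing in.

```bash
python3 -c "
from rig import ctrl
print(ctrl.job_done())"
```

```text
the job is handed in; nothing more can be done
None
```

The wheel is on the axle's shoulder, the clip is snapped into the groove and released, and I handed the job in at about 33 s. Handing in gave no verdict.

- **Wheel:** I gripped it by the tyre and lowered it until it stopped firmly, with the shoulder at about z = 0.079. The last depth picture puts the upper hub face at about 0.1135, which fits a fully seated wheel.
- **Groove height:** I touched the axle top lightly at z = 0.1352, which puts the groove's lower edge at about 0.1177. The light push met no force at 16 mm from the axis, where the full-thickness axle would already have resisted.
- **Clip:** The push force peaked at about 5 N, then fell and turned into a forward pull as the lips snapped. The crown then stopped within about 0.5 mm of where I had computed, with about 6 N on it at most.
- **Last checks:**
  - The pictures show the clip level and centred under the collar, the wheel flat and the gripper clear.
  - The tab measured 34 mm from the axis, against 33 mm nominal.
  - The cameras disagreed by about 2 mm in absolute position early on. I steered by the wrist camera's relative readings and by touch.
  - I saw no sign that any tool had moved, but I did not measure their positions again at the end.

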